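Switch on the microscope lamp under its guard

ROBOT

A 6-joint arm with a two-finger parallel gripper is mounted at the origin on the work surface. World frame = base frame: x ahead of the robot, y to its left, z up, the work surface at z = 0. Lengths are in m, angles in rad, forces in N, time in s.
With the tool pointing down it reaches from about 0.35 to 1 m from the base axis. Payload 7.1 kg.
Tool frame: the origin (TCP) lies between the finger pads; the fingertips stand 22 mm ahead of it and the grasp point (between the pads) lies 3 mm ahead of it; z points along the fingers, y is the line along which they close (so a half turn about z gives the same grasp; the last joint's range is limited). The gripper opens to 85 mm and grips with 20 to 120 N. Pads are 22 mm wide; open, the fingers measure 114 mm over their backs; the gripper's body (76 mm by 85 mm) begins 54 mm behind the grasp point. The pads swing forward as they close: fully open they stand 13 mm farther back than shut.
Start: joints at [1.188, 0.423, 1.63, -0, 1.089, -0.019], TCP at [0.222, 0.584, 0.253] pointing down, gripper open.
Joint ranges: [-3, 3], [-0.9, 2.11], [0.09, 2.58], [-1.31, 4.45], [0.11, 2.69], [-2.54, 2.54]. Speed limits (rad/s): [2.39, 2.39, 3.01, 3.14, 3.14, 3.14].

INTERFACE

Orientations are given as a rotation vector (axis times angle).
In Python, from rig import manip gives the robot as it stands. The module is installed in compiled form; this text tells all that it offers. Calls block until the motion is done:
- manip.move_to(position, orientation): joint-space move of the TCP to a pose.
- manip.servo_line(position, orientation=None, rate=0.15): straight line of the TCP; orientation=None keeps the orientation; rate is the mean speed in m/s.
- manip.set_joints(angles): joint-space move.
- manip.command_gripper(opening, f_grip=None): finger opening in m; f_grip is the grip in N (None keeps the last); returns when the fingers have stopped.
- manip.hold(seconds).
- manip.solve_ik(position, orientation): joint angles nearest the present ones, or None.
- manip.camera(name): name is "scene" or "top" or "wrist"; returns a dict with "image" (384x512x3 uint8, red, green, blue), "fx", "fy", "cx", "cy" (pixels), "k1" (the pictures are not rectified: a ray, as slopes to the right and down, at radius r is drawn at 1 + k1 r^2 times it, then the intrinsics apply), "cam_to_world" (4x4, takes a point from camera to world coordinates); the wrist camera has in their place "mount" (4x4, takes a point from camera to tool coordinates, whose origin is the TCP and whose axes are the flange's). Camera axes: x right, y down, z forward; pixel columns grow to the right and rows downward; lengths in m; the calibration is good to about 2 mm. A picture is of the moment at which its call begins: read the wrist's pose just before it. There is no depth.
A pose or a line that the arm cannot do raises manip.IKError and nothing moves.
- manip.sign_off(): hands the job in; it is judged then, once.
Readings, each from a call of its own:
- manip.get_time(): time.
- manip.get_joint_positions(): joint angles.
- manip.get_joint_vel(): joint speeds.
- manip.get_tau(): joint torques, N m.
- manip.get_position(): TCP position.
- manip.get_ee_rot(): TCP orientation.
- manip.get_contact_force(): force on the tool from outside, world axes, zero at the start.
- manip.get_torque(): the same for the moment, N m.
- manip.get_width(): finger opening in m.
- manip.get_grip_force(): force on a finger pad.
Only numpy, scipy, OpenCV 4.12 (cv2) and the standard library are available. Lean on these libraries where they do the work, as an engineer would, in place of code of your own. Each camera call takes 0.05 s, during which the arm holds its last target. There are 200 camera calls.

TASK

Switch on the microscope lamp: on the supply with the broad guard, swing the hinged guard up and back with a finger until it stands open by itself, flip the toggle beneath it fully over towards the hinge, then tip the guard forward so that it drops shut over the toggle. Grasp nothing: work with the fingertips or the outside of the fingers. Leave the narrow-guarded supply as it is, off and shut, and do not disturb the glassware and other things on the bench.

Things in the scene. Friction and masses are not known exactly. Their poses are not given: they have to be found in the camera images.
- lamp_box: Microscope-lamp supply: white case, bolted down, 116 mm deep (its x), 130 mm wide, flat deck 70 mm above the table. Origin: centre of its underside, on the table. z up; its own +x from its front (display window; it faces the robot's right, world -y, within 0.3 rad) to its back (hinge); so its yaw is about +pi/2. The one with the broad (80 mm) guard, to be switched on; it may stand left or right of the other.
- lamp_guard (a joint): black guard over the toggle, 80 mm wide: a 3 mm roof plate with a cheek down each side, open at the front. 0 shut; grows as the front swings up and back; stop at 1.6 rad. About 60 g, no catch: let go beyond about 1.15 rad it rests open on its stop, below that it falls shut. Shut, the roof's underside is 109 mm above the table and clears the toggle either way.
- lamp_hinge (a point): middle of that guard's hinge axis, which runs along the case's y, 20 mm behind the case's centre, 82 mm above the table. With the guard fully open the lip's edge stands 62 mm behind the case's centre and 176 mm above the table.
- lamp_lip (a point): middle of the front edge of that guard's lip. The roof runs to 55 mm in front of the case's centre, then a lip turned up by 0.5 rad overhangs the case's front face by 17 mm: shut, this edge is 75 mm in front of the case's centre, 122 mm above the table, with open space beneath it.
- lamp_toggle (a joint): steel bat toggle on the case's middle line under that guard; pivot 37 mm in front of the case's centre, 73 mm above the table; 30 mm long, 6 mm thick. 0 off (leans 0.45 rad to the case's front), 0.9 rad fully on (leans 0.45 rad to the back). Firm stops both ways; friction holds it where it is left; about 1 N at the ball moves it.
- lamp_tip (a point): centre of the 11 mm ball at the end of that toggle, 24 mm from its pivot.
- heater_box: Stage-heater supply: white case, bolted down, 116 mm deep (its x), 130 mm wide, flat deck 70 mm above the table. Origin: centre of its underside, on the table. z up; its own +x from its front (display window; it faces the robot's right, world -y, within 0.3 rad) to its back (hinge); so its yaw is about +pi/2. The one with the narrow (44 mm) guard, otherwise the same; it is off and stays off.
- heater_guard (a joint): black guard over the toggle, 44 mm wide: a 3 mm roof plate with a cheek down each side, open at the front. 0 shut; grows as the front swings up and back; stop at 1.6 rad. About 60 g, no catch: let go beyond about 1.15 rad it rests open on its stop, below that it falls shut. Shut, the roof's underside is 109 mm above the table and clears the toggle either way.
- heater_hinge (a point): middle of that guard's hinge axis, which runs along the case's y, 20 mm behind the case's centre, 82 mm above the table. With the guard fully open the lip's edge stands 62 mm behind the case's centre and 176 mm above the table.
- heater_lip (a point): middle of the front edge of that guard's lip. The roof runs to 55 mm in front of the case's centre, then a lip turned up by 0.5 rad overhangs the case's front face by 17 mm: shut, this edge is 75 mm in front of the case's centre, 122 mm above the table, with open space beneath it.
- heater_toggle (a joint): steel bat toggle on the case's middle line under that guard; pivot 37 mm in front of the case's centre, 73 mm above the table; 30 mm long, 6 mm thick. 0 off (leans 0.45 rad to the case's front), 0.9 rad fully on (leans 0.45 rad to the back). Firm stops both ways; friction holds it where it is left; about 1 N at the ball moves it.
- heater_tip (a point): centre of the 11 mm ball at the end of that toggle, 24 mm from its pivot.
- vial: capped glass vial, 22 mm across, 45 mm tall, standing between the two supplies. Bystander. Origin: centre of its underside.
- beaker: empty glass beaker, 70 mm across, 95 mm tall, behind the supplies. Bystander. Origin: centre of its underside.
- small_beaker: empty glass beaker, 52 mm across, 65 mm tall, to the left. Bystander. Origin: centre of its underside.
- dish: white weighing dish, 90 mm across, 14 mm tall, to the right. Bystander. Origin: centre of its underside.
- pen: black pen, 150 mm long, 10 mm thick, lying flat between the supplies, nearer the robot (origin at its underside, mid-length). Bystander.
- timer: white bench timer, 20 x 65 x 55 mm, standing behind the supplies on the right. Bystander. Origin: centre of its underside.
- slide_box: closed grey slide box, 85 x 100 x 30 mm, behind the supplies on the left. Bystander. Origin: centre of its underside.

How it is judged:
On the way, in this order (a step that is already met when the one before it is completed fails the run):
1. the broad guard is swung up and back past 1.2 rad, where it stays open, while its toggle is still off (value of joint lamp_guard above 1.2 rad and value of joint lamp_toggle below 0.35 rad), for 0.1 s.
2. with that guard still open, the toggle is flipped over to on (value of joint lamp_toggle above 0.75 rad and value of joint lamp_guard above 0.9 rad), for 0.1 s.
At the end, for the whole second after the job is handed in: The lamp toggle is on (at least 0.75 of its 0.9 rad), its broad guard is shut (within 0.04 rad) and at rest, and the heater's toggle is off (below 0.2 rad) with its guard shut (within 0.04 rad) (value of joint lamp_toggle above 0.75 rad and value of joint each of lamp_guard, heater_guard below 0.04 rad and velocity of joint lamp_guard below 0.1 rad/s and value of joint heater_toggle below 0.2 rad); the robot touches nothing.
It fails at once if the narrow guard is lifted (over 0.2 rad) or the heater toggle is moved (over 0.2 rad) (value of joint any of heater_guard, heater_toggle above 0.2 rad).
It fails at once if a bystander is moved by more than 20 mm, tipped or picked up (distance of any of vial, beaker, small_beaker, dish, pen, timer, slide_box from where it was at the start of the episode above 0.02 m).
It also fails if it takes over 54 s, if anything falls off the work surface, if the arm or the gripper's body presses on something with over 40 N, if the wrist force passes 120 N, or if a joint passes its speed limit or range.

## Working session

There is one attempt and no reset: what is moved stays moved. The work goes in short steps, each a Python script; the robot and the scene stay as the last script left them, time stands still between calls to the robot, and variables do not carry over. Pictures are saved under pics/ and viewed, at most 10 in all, crops included, and the job is handed in when it is done.

```bash
mkdir -p pics; python3 - <<'E'
from rig import manip
import cv2,json,numpy as np
for n in ("top","scene"):
    c=manip.camera(n); cv2.imwrite(f"pics/{n}0.png",cv2.resize(c["image"][:,:,::-1],(800,600),interpolation=cv2.INTER_CUBIC))
    c["cam_to_world"]=np.array(c["cam_to_world"]).tolist(); del c["image"]; json.dump({k:(v if isinstance(v,list) else float(v)) for k,v in c.items() if not isinstance(v,str)},open(n+".json","w")); print(open(n+".json").read())
print(manip.get_time(),manip.get_ee_rot(),manip.get_position())
E
```

```text
{"fx": 492.25179189731625, "fy": 492.25179189731625, "cx": 252.30853566070067, "cy": 191.50238823720886, "k1": -0.0894205548146774, "cam_to_world": [[0.023009014275072143, -0.9923011357907703, 0.1216924039142798, 0.4291734003230633], [-0.9996364371529316, -0.021124212136458806, 0.016755929631214157, -0.017253079048431343], [-0.014056271848603153, -0.1220336985015229, -0.992426419263291, 1.4034638228330463], [0.0, 0.0, 0.0, 1.0]]}
{"fx": 360.2877323517908, "fy": 360.2877323517908, "cx": 259.05684418555853, "cy": 189.32937880803348, "k1": -0.004716637450421798, "cam_to_world": [[-0.4083638625497423, 0.47560229227032014, -0.7791286256778608, 1.333970539223232], [0.9127957174922803, 0.21888947565074138, -0.3448062870324386, 0.3240236334557166], [0.00655239583726393, -0.851991700098399, -0.5235142873620845, 0.6032279177763266], [0.0, 0.0, 0.0, 1.0]]}
0.1 [-5.68330966e-01 -3.08945973e+00  2.10385410e-03] [0.22220265 0.58367948 0.25263217]
```

View pics/top0.png

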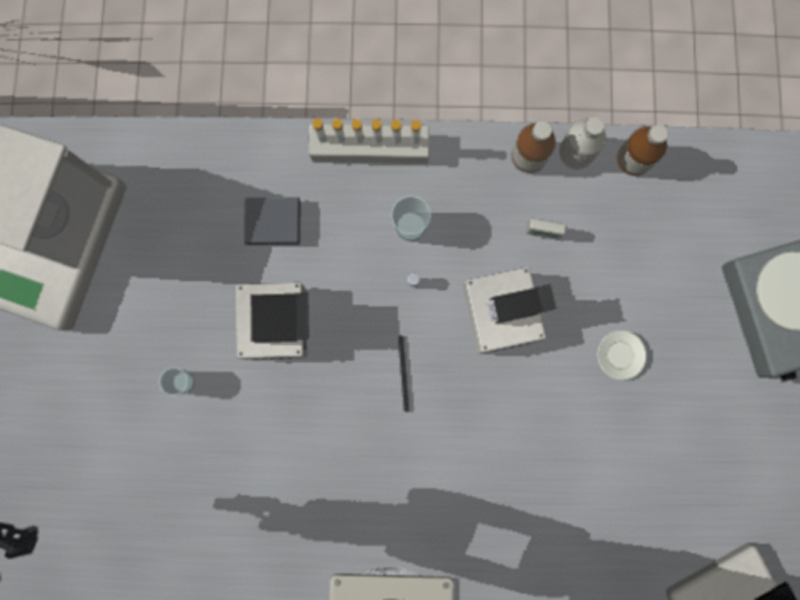

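View pics/scene0.png

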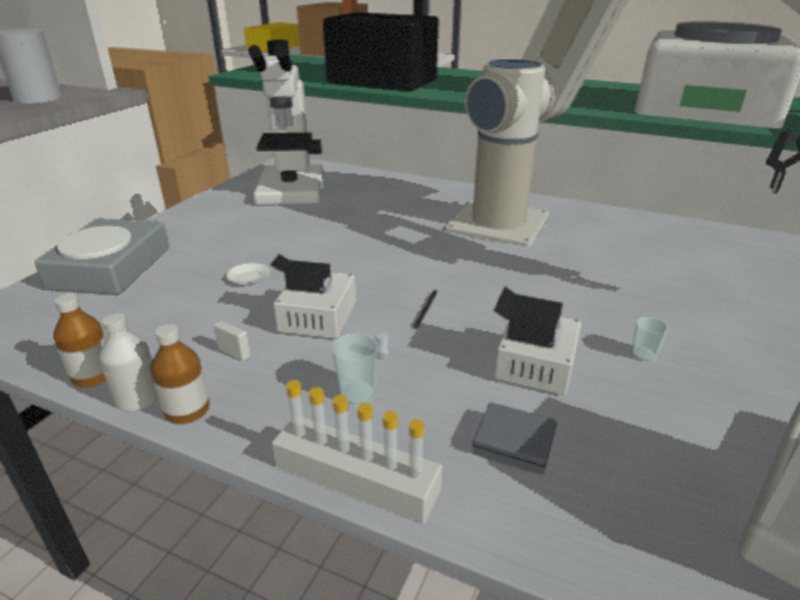

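The broad-guard supply is the left one: top image, case at about (236..303, 284..358), guard (250..300, 294..343), lip towards the right (-y). Next I enlarge it for the corners.

```bash
python3 - <<'E'
import cv2
from rig import manip
im=manip.camera("top")["image"][:,:,::-1]
cv2.imwrite("pics/topcrop.png",cv2.resize(im[170:240,140:210],(700,560)[:1]+(700,) if 0 else (600,600),interpolation=cv2.INTER_CUBIC))
E
```

```text
(no output)
```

View pics/topcrop.png

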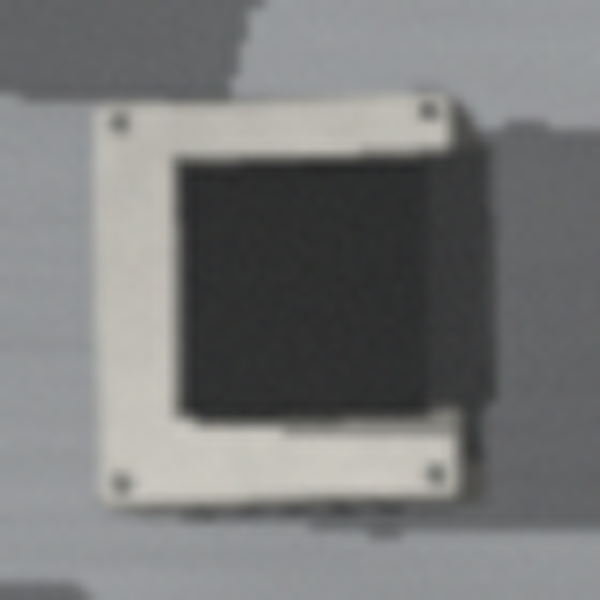

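The crop shows deck corners at (97,105), (452,97), (460,497), (104,503) and the lip edge from (490,150) to (493,405).

```bash
cat > h.py <<'E'
import json,numpy as np,cv2
def ray(c,uv):
    K=np.array([[c["fx"],0,c["cx"]],[0,c["fy"],c["cy"]],[0,0,1]])
    return np.append(cv2.undistortPoints(np.array([[uv]],float),K,np.array([c["k1"],0,0,0,0]))[0,0],1)
def on_z(c,uv,z,T=None):
    T=np.array(c["cam_to_world"]) if T is None else T
    d=T[:3,:3]@ray(c,uv); o=T[:3,3]
    return o+d*(z-o[2])/d[2]
E
python3 - <<'E'
from h import *
c=json.load(open("top.json"))
f=lambda u,v,z:on_z(c,(140+(u+.5)*7/60-.5,170+(v+.5)*7/60-.5),z)[:2]
P=np.array([f(*p,.07) for p in [(97,105),(452,97),(460,497),(104,503)]]); S=np.array([f(*p,.07) for p in [(120,122),(428,110),(436,474),(121,485)]])
print(P,P.mean(0),S.mean(0)); print([np.linalg.norm(P[i]-P[i-1]) for i in range(4)])
for Q in (P,S):
  d=(Q[0]+Q[3]-Q[1]-Q[2]); e=(Q[0]+Q[1]-Q[2]-Q[3]); print(np.arctan2(d[1],d[0])-np.pi/2,np.arctan2(e[1],e[0]))
l=np.array([f(490,150,.122),f(493,405,.122)]);print(l,l.mean(0),np.linalg.norm(l[0]-l[1]))
h=np.array([f(178,160,.11),f(178,415,.11)]);print(h,h.mean(0))
E
```

```text
[[0.61363658 0.28528684]
 [0.6185652  0.17068573]
 [0.49072839 0.16335885]
 [0.48604157 0.2769961 ]] [0.55224294 0.22408188] [0.5530503 0.2247134]
[np.float64(0.12786408305547908), np.float64(0.11470705166435573), np.float64(0.12804661466757314), np.float64(0.11373386690633401)]
0.04210400941905745 0.06106599596437489
0.05928061422233388 0.05467388979612967
[[0.59497992 0.15100379]
 [0.51659544 0.14722977]] [0.55578768 0.14911678] 0.07847528659677817
[[0.59135964 0.24992272]
 [0.51203723 0.24633856]] [0.55169843 0.24813064]
```

```bash
cat >> h.py <<'E'
from scipy.spatial.transform import Rotation as R
C0=np.array([.5526,.2244,0]); yaw=np.pi/2+.053
X=np.array([np.cos(yaw),np.sin(yaw),0]); Y=np.array([-X[1],X[0],0]); Z=np.array([0,0,1.])
def ori(t,s=1):      # tool leaning t from vertical, tips towards case back
    a=np.sin(t)*X-np.cos(t)*Z; y=s*Y
    return R.from_matrix(np.c_[np.cross(y,a),y,a]).as_rotvec()
def tcp(x,z,t,y=0,side=1,L=.022,w=.011):   # TCP putting the tip corner (hinge side=1, centre 0, front -1) at box x,z
    a=np.sin(t)*X-np.cos(t)*Z; n=np.cos(t)*X+np.sin(t)*Z
    return C0+x*X+y*Y+z*Z-L*a-side*w*n
E
python3 - <<'E'
from h import *
from rig import manip
for t in (.52,.0):
  for s in (1,-1):
    for p in [(-.12,.2),(-.066,.092),(-.0455,.128),(.047,.157),(.1,.25),(.1,.155)]:
      q=manip.solve_ik(tcp(*p,t),ori(t,s)); print(t,s,p,None if q is None else np.round(q,2))
E
```

```text
0.52 1 (-0.12, 0.2) None
0.52 1 (-0.066, 0.092) [-0.02  0.61  1.86  0.71  0.86  2.54]
0.52 1 (-0.0455, 0.128) None
0.52 1 (0.047, 0.157) None
0.52 1 (0.1, 0.25) None
0.52 1 (0.1, 0.155) None
0.52 -1 (-0.12, 0.2) [-0.12  0.44  1.81  0.59  1.07 -0.51]
0.52 -1 (-0.066, 0.092) [-0.02  0.61  1.86  0.71  0.86 -0.6 ]
0.52 -1 (-0.0455, 0.128) [ 0.01  0.55  1.85  0.69  0.89 -0.52]
0.52 -1 (0.047, 0.157) [ 0.18  0.51  1.83  0.7   0.87 -0.36]
0.52 -1 (0.1, 0.25) [ 0.27  0.39  1.75  0.63  0.98 -0.14]
0.52 -1 (0.1, 0.155) [ 0.27  0.52  1.81  0.72  0.83 -0.28]
0.0 1 (-0.12, 0.2) None
0.0 1 (-0.066, 0.092) None
0.0 1 (-0.0455, 0.128) None
0.0 1 (0.047, 0.157) None
0.0 1 (0.1, 0.25) None
0.0 1 (0.1, 0.155) None
0.0 -1 (-0.12, 0.2) [ 0.14  0.38  1.78 -0.    0.98  0.09]
0.0 -1 (-0.066, 0.092) [ 0.24  0.55  1.82 -0.    0.77  0.19]
0.0 -1 (-0.0455, 0.128) [ 0.27  0.5   1.8  -0.    0.85  0.22]
0.0 -1 (0.047, 0.157) [ 0.42  0.49  1.72 -0.    0.93  0.37]
0.0 -1 (0.1, 0.25) [ 0.5   0.41  1.6  -0.    1.13  0.45]
0.0 -1 (0.1, 0.155) [ 0.5   0.52  1.67 -0.    0.95  0.45]
```

```bash
python3 - <<'E'
from h import *
from rig import manip
t=.52; o=ori(t,-1)
manip.command_gripper(0.0,20)
manip.move_to(tcp(-.13,.25,t),o)
manip.servo_line(tcp(-.11,.092,t),rate=.2)
print(manip.get_time(),manip.get_width(),manip.get_contact_force())
print("expected tip corner px:")
c=json.load(open("scene.json")); T=np.linalg.inv(np.array(c["cam_to_world"]))
K=np.array([[c["fx"],0,c["cx"]],[0,c["fy"],c["cy"]],[0,0,1]])
pts=[C0+x*X+y*Y+z*Z for x,y,z in [(-.11,-.0,.092),(-.075,0,.122),(-.075,.04,.122)]]
p=np.array(pts); px=cv2.projectPoints(p,cv2.Rodrigues(T[:3,:3])[0],T[:3,3],K,np.array([c["k1"],0,0,0]))[0][:,0]
a,b=(px[0]-[40,40]).astype(int); im=manip.camera("scene")["image"][:,:,::-1]
cv2.imwrite("pics/app.png",cv2.resize(im[b-20:b+90,a-30:a+110],None,fx=5,fy=5,interpolation=cv2.INTER_CUBIC)); print((px-[a-30,b-20])*5)
E
```

```text
4.05 5.816043372323359e-05 [0.64110406 0.31403227 0.59234511]
expected tip corner px:
[[353.34045542 301.44853113]
 [424.49110625 265.70927819]
 [441.55182066 228.66158768]]
```

View pics/app.png

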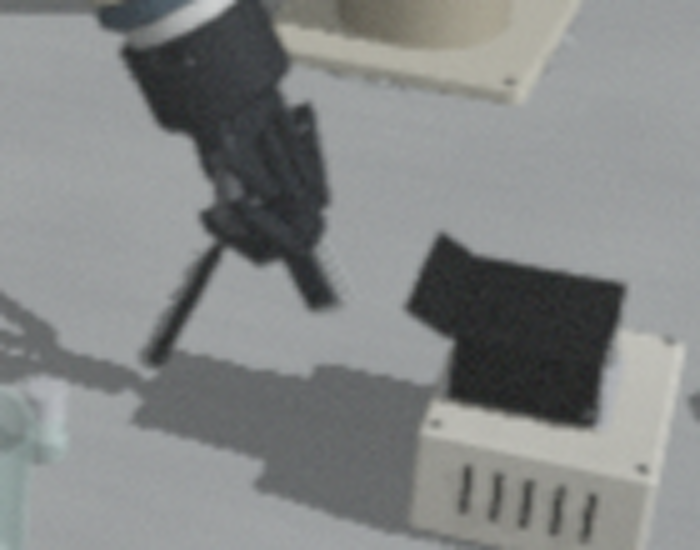

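The tip corner shows at about (335,302) in the crop, against (353,301) predicted. The finger length is right and the tip sits slightly further back. The lip edge runs (440,233)-(408,310), so its middle matches the prediction. The streak at (150,360) is the pen, well clear. Lifting next.

```bash
python3 - <<'E'
from h import *
from rig import manip
t=.52
arc=[(.02-.08*np.cos(f),.082+.08*np.sin(f)) for f in np.radians([35,50,65,80,95,105,112])]
f0=np.array(manip.get_contact_force())
for p in [(-.064,.092),(-.058,.112)]+arc:
    manip.servo_line(tcp(*p,t),rate=.1)
    f=np.array(manip.get_contact_force())-f0
    print(np.round(p,3),round(manip.get_time(),2),"F x,z:",np.round([f@X,f[2]],2))
    if np.linalg.norm(f)>15: break
manip.hold(.2)
im=manip.camera("scene")["image"][:,:,::-1]
cv2.imwrite("pics/open.png",cv2.resize(im[150:260,290:420],None,fx=5,fy=5,interpolation=cv2.INTER_CUBIC))
E
```

```text
[-0.064  0.092] 4.71 F x,z: [-0.19  0.24]
[-0.058  0.112] 5.07 F x,z: [-0.11 -0.46]
[-0.046  0.128] 5.42 F x,z: [-0.13  0.27]
[-0.031  0.143] 5.78 F x,z: [0.82 0.22]
[-0.014  0.155] 6.13 F x,z: [0.78 1.22]
[0.006 0.161] 6.49 F x,z: [-0.1  -0.51]
[0.027 0.162] 6.85 F x,z: [0.8  0.21]
[0.041 0.159] 7.14 F x,z: [0.22 1.06]
[0.05  0.156] 7.39 F x,z: [0.29 0.67]
```

View pics/open.png

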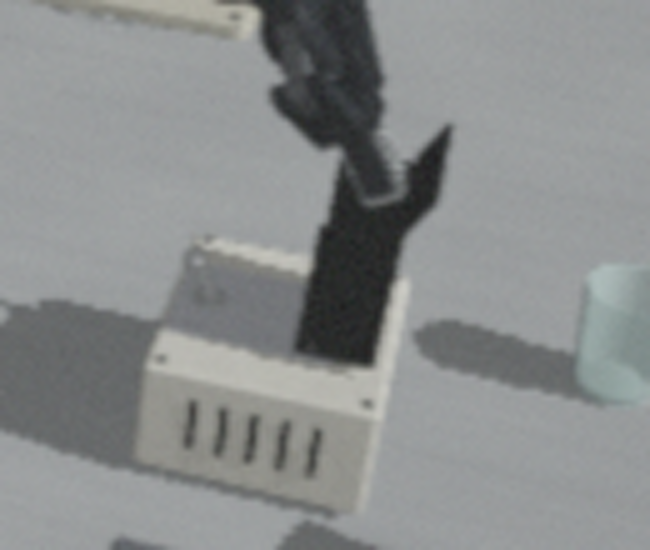

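Guard is open against its stop: cheek upright at (300-400, 165-360). The toggle stands off at (205,270), near the front edge. Next: back off and flip it by feel.

```bash
python3 - <<'E'
from h import *
from rig import manip
t=.52
for p in [(-.02,.165),(-.085,.13),(-.085,.085),(-.066,.085)]: manip.servo_line(tcp(*p,t),rate=.12)
manip.hold(.2); f0=np.mean([manip.get_contact_force() for _ in range(5)],0)
for x in np.arange(-.060,-.010,.003):
    manip.servo_line(tcp(x,.085,t),rate=.04)
    f=np.array(manip.get_contact_force())-f0
    print(round(x,3),np.round([f@X,f[2]],1))
    if f@X<-6: break
print(manip.get_time())
im=manip.camera("scene")["image"][:,:,::-1]
cv2.imwrite("pics/flip.png",cv2.resize(im[150:260,290:420],None,fx=5,fy=5,interpolation=cv2.INTER_CUBIC))
E
```

```text
-0.06 [-0.1 -0.3]
-0.057 [-0.3 -0.7]
-0.054 [ 0.5 -0.7]
-0.051 [-0.1 -0.3]
-0.048 [ 0.3 -0.4]
-0.045 [-0.3  0.1]
-0.042 [-0.2 -0. ]
-0.039 [ 0.1 -0.3]
-0.036 [-0.9  0.3]
-0.033 [-0.6  0.3]
-0.03 [-13.5   2.9]
12.9833
```

View pics/flip.png

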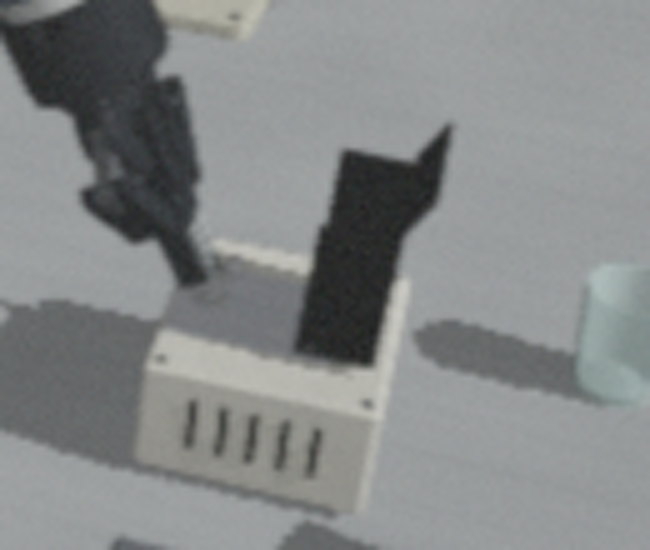

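The push met a hard stop at x=-0.030 (predicted -0.0275), and the guard still stands open. Backing off to check the toggle.

```bash
python3 - <<'E'
from h import *
from rig import manip
t=.52
for p in [(-.085,.095),(-.10,.26)]: manip.servo_line(tcp(*p,t),rate=.15)
im=manip.camera("scene")["image"][:,:,::-1]
cv2.imwrite("pics/flip2.png",cv2.resize(im[185:235,315:385],None,fx=10,fy=10,interpolation=cv2.INTER_CUBIC))
c=json.load(open("scene.json")); T=np.linalg.inv(np.array(c["cam_to_world"])); K=np.array([[c["fx"],0,c["cx"]],[0,c["fy"],c["cy"]],[0,0,1]])
p=np.array([C0+x*X+z*Z for x,z in [(-.037,.073),(-.0474,.0946),(-.0266,.0946)]])
print((cv2.projectPoints(p,cv2.Rodrigues(T[:3,:3])[0],T[:3,3],K,np.array([c["k1"],0,0,0]))[0][:,0]-[315,185])*10, manip.get_time())
E
```

```text
[[175.52545823 241.06217641]
 [144.74209482 163.20932123]
 [225.75025671 179.8200225 ]] 14.8667
```

View pics/flip2.png

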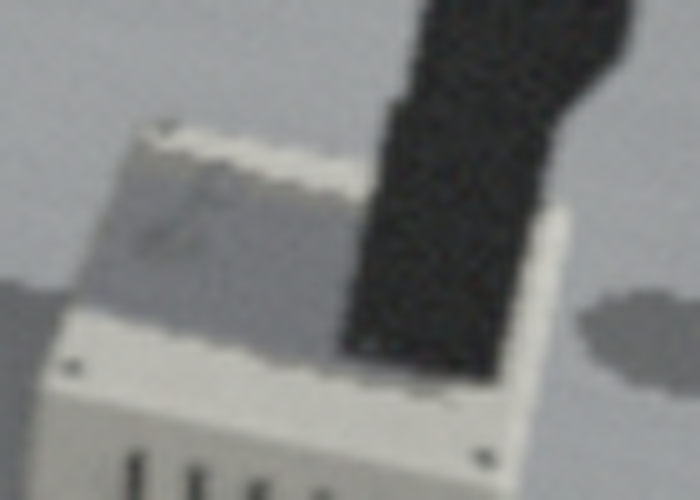

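The ball is now at (220,183), matching the predicted "on" position (226,180). Next: go behind the guard and tip it shut.

```bash
python3 - <<'E'
from h import *
from rig import manip
o=ori(0,-1); k=dict(side=-1)
manip.move_to(tcp(-.10,.29,0,**k),o)
manip.servo_line(tcp(.10,.27,0,**k),rate=.2)
manip.servo_line(tcp(.10,.158,0,**k),rate=.15)
print(manip.get_contact_force())
manip.servo_line(tcp(.04,.158,0,**k),rate=.1)
for x in (.02,.005,-.005): manip.servo_line(tcp(x,.158,0,**k),rate=.08); print(np.round(manip.get_contact_force(),1))
manip.hold(.5)
manip.servo_line(tcp(.02,.30,0,**k),rate=.15); manip.hold(.5)
print(manip.get_time())
im=manip.camera("scene")["image"][:,:,::-1]
cv2.imwrite("pics/shut.png",cv2.resize(im[70:270,120:450],None,fx=2.4,fy=2.4,interpolation=cv2.INTER_CUBIC))
E
```

```text
[-0.3179704  -1.07534693 -0.39150398]
[-0.1 -0.2 -0.2]
[ 0.  -0.3 -0. ]
[-0.3  0.3  0.1]
21.4
```

View pics/shut.png

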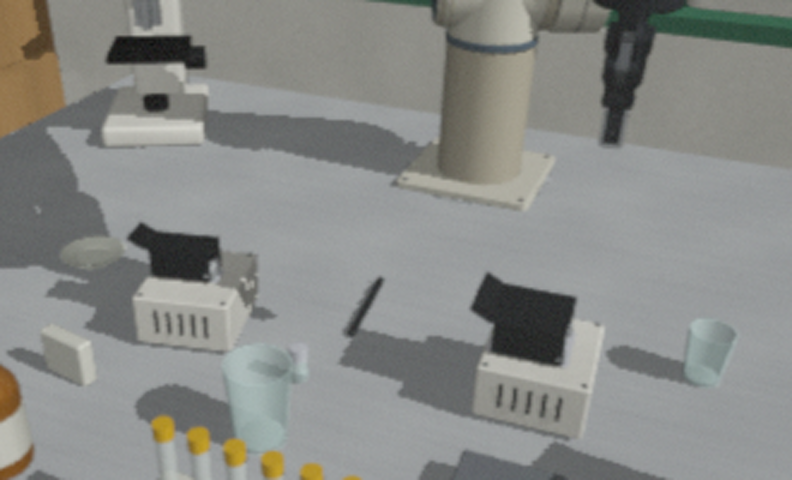

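The broad guard is shut (475-575, 275-360), the narrow one and the bystanders are where they were, and the gripper is clear above.

```bash
python3 -c "
from rig import manip
print(manip.sign_off())"
```

```text
the job is handed in; nothing more can be done
None
```

The job is handed in: the lamp toggle is on with its broad guard shut over it, and in the final picture the heater supply and the bystanders in view looked untouched (21.4 s of the 54 s used); sign-off returned no verdict.

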